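# Refit the dosing unit's service cover and lock its quarter-turn stud

### The arm

A 6-joint arm with a two-finger parallel gripper is mounted at the origin on the work surface. World frame = base frame: x ahead of the robot, y to its left, z up, the work surface at z = 0. Lengths are in m, angles in rad, forces in N, time in s.
With the tool pointing down it reaches from about 0.4 to 0.825 m from the base axis. Payload 7 kg.
Tool frame: the origin (TCP) lies at the centre of the arm's flange, where the gripper is bolted on; the fingertips stand 178 mm ahead of it and the grasp point (between the pads) lies 159 mm ahead of it; z points along the fingers, y is the direction in which the jaws open and shut (so a half turn about z gives the same grasp; the last joint's range is limited). The gripper opens to 88 mm and grips with 3 to 60 N. Pads are 19 mm wide; open, the fingers measure 130 mm over their backs; the gripper's body (78 mm by 193 mm) begins 47 mm behind the grasp point.
Start: joints at [1.521, 0.359, 0.012, 0, -1.224, -0.288], TCP at [0.224, 0.637, 0.405] pointing down, gripper open.
Joint ranges: [-3.07, 3.07], [-1.43, 2.12], [-1.02, 1.25], [-3.03, 1.67], [-3.05, -0], [-3.03, 3.03]. Speed limits (rad/s): [2.39, 2.39, 3.01, 3.14, 3.14, 3.14].

### API

Orientations are given as [roll, pitch, yaw] about the fixed x, y, z axes, in that order (R = Rz(yaw) Ry(pitch) Rx(roll)).
In Python, from station import * gives the robot as it stands.
- The arm moves only by the tool send_rows, never from a script. Its argument "motion" is a list of rows, each an object with "offset": the shift along the tool's x, y, z in cm, a list of three; "turn": the turn about the tool's z in degrees. In form: [{"offset": [x, y, z], "turn": turn}, ...]. A call has 1 to 8 rows; each row is the pose to reach, as a shift and turn from the pose commanded when the call began, along the tool's axes at that moment; what a row does not reach only later rows make up. A row lasts 1/10 s, in which the tool goes at most 50 mm and 8.59 degrees, less where a joint would pass 70% of its speed; a pose out of reach is approached as far as the arm can. A call with a gripper value outside its range is refused whole. "hand" is the opening, from -1 (shut) to 1 (fully open), set as the call begins (left out, the last holds). The fingers move at their own pace and stop on an object; "squeeze" is the grip in N (left out, the last holds). Time passes only in rows, so rows that repeat a pose let the fingers close. It gives the time, the measured TCP pose, the force and the opening at its end, in the units of the state.
- get_state(): the state, without advancing time (a new reading comes with each control period).
- grab_frame(name): name is "scene" or "top"; returns a dict with "frame" (420x560x3 uint8, blue, green, red), "range_z" (420x560 float32, m along the optical axis (not along the pixel's ray), 0 where there is no reading), "vertical_fov" (degrees; the focal length in pixels is half the picture's height over the tangent of half this angle, whatever the lens; pixels are square), "cx", "cy" (the principal point, pixels), "cam_to_world" (4x4, takes a point from camera to world coordinates). Camera axes: x right, y up, looking along -z (the intrinsics and any distortion apply to the point x, -y, -z); pixel columns grow to the right and rows downward; lengths in m; the calibration is good to about 2 mm. A picture is of the moment at which its call begins.
- job_done(): hands the job in, once; it reports no verdict.
The state is a dict: "t": time; "q": joint angles; "qd": joint speeds; "joint_efforts": joint torques, N m; "eef_pos": TCP position; "ee_rot": TCP orientation; "force": force on the tool from outside, world axes, zero at the start; "moment": the same for the moment, N m; "width": finger opening in m.
Only numpy, scipy, OpenCV 4.12 (cv2) and the standard library are available. Lean on these libraries where they do the work, as an engineer would, in place of code of your own. Each camera call takes 0.05 s, during which the arm holds its last target. There are 200 camera calls.

### The job

The dishwasher's dosing unit stands open on the counter. Set its steel cover gently down over the raised edge of the well so that it sits flat all round - the receptacle bar below floats a little, so feel the stud's cam into its slot without forcing it - then push the cover's winged quarter-turn stud in against its spring and turn it ninety degrees clockwise (seen from above) until it locks and springs back up a little when let go. Do not press hard on the cover - nothing here needs more than a light hand push - and leave the other things on the counter alone.

Things in the scene. Friction and masses are not known exactly. Their poses are not given: they have to be found in the camera images.
- unit: Dosing unit, fixed: grey box 180 mm (its x) by 220 mm (its y), deck 50 mm high; origin at the centre of its underside, z up. In its middle is an open well with a raised steel edge (coaming), 110 mm (x) by 150 mm (y) outside, 6 mm thick, rounded on top, standing 30 mm over the deck.
- coaming_top (a point): Centre of the coaming, level with its rim, 80 mm above the unit's origin; axes as the unit's. In the well, 9.5 mm (+-2) below the rim, is the top of the receptacle, an aluminium bridge with a slot 9 mm wide along the unit's x. It sits 3.5 to 6.5 mm off centre along the unit's y and up to 2 mm high or low, differently each time, unmeasured; both must be felt.
- cover: Loose steel cover, a pan open below, 122 mm (its x) by 170 mm (y) outside, 0.3 to 0.6 kg; origin at the centre of its skirt's lower edge, z up. The skirt is 26 mm deep, 115 by 163 mm inside: round the coaming it has 2.5 mm play each way in x, 6.5 mm in y; long side along the unit's y, either way round. Fully seated, its origin is 54 mm above the unit's origin.
- cover_top (a point): Centre of the cover's top face, 29 mm above its origin; axes as the cover's. The stud sits captive here and is strong enough to carry the cover by. Seated, the top plate (3 mm) rests on the coaming's rim; while the cam bar stands on the bridge beside the slot, the cover stays 4.5 to 8.5 mm too high.
- stud_grip (a point): Middle of the stud's black wing, 60 mm above the cover's origin when up: 34 mm (this frame's x) by 14 mm (y) by 24 mm high. Under it a round collar, 48 mm across, upper face 12 mm below this point, on which fingertips can press. The frame moves with the stud. The cam bar, 28 by 6 mm, is parallel to the wing, 10 to 16 mm under the top plate when up.
- stud (a joint): Turn of the stud in the cover (rad): 0 unlocked, wing and cam bar along the cover's x; grows clockwise seen from above; 1.57 locked, wing along the cover's y; stops at -0.05 and 1.62. Starts at 0 to 0.05. Friction 0.05 N m. With the cover seated it turns only some 0.2 rad unless pushed in past the bridge.
- stud_push (a joint): How far the stud is pushed down (m), 0 up. Spring: 4 N at 0, growing 0.7 N/mm. The bridge is 9 mm thick: the cam bar clears it after 6.5 to 10.5 mm, and 1.4 mm deeper meets a hard stop (spring 9 to 13 N there): turn it just on that stop. Turned fully and let go, it springs back 5 mm into a notch (reading 1.5 to 5.5 mm); part-turned, it stays at 6.5 mm or more.
- mug: Bystander: orange mug, 76 mm across, 85 mm high; leave it alone.
- bowl: Bystander: red bowl, 110 mm across, 50 mm high; leave it alone.
- glass: Bystander: clear glass, 64 mm across, 90 mm high; leave it alone.
- shaker: Bystander: salt shaker, 44 mm across, 85 mm high; leave it alone.
- tumbler: Bystander: white tumbler, 68 mm across, 80 mm high; leave it alone.
- spatula: Bystander: spatula lying flat; leave it alone.
- can: Bystander: yellow can, 66 mm across, 100 mm high; leave it alone.
Not all that is in view belongs to the job. What is shaped like the cover but purple or yellow is not meant.

How it is judged:
On the way:
1. the cover sits flat over the coaming, its stud not yet turned (z of cover in the frame of unit between 0.051 and 0.0565 m and horizontal distance between cover and unit below 0.009 m and angle between the x axis of cover and the x axis of unit, either way round below 0.08 rad and angle between cover's own z axis and vertical below 0.04 rad and value of joint stud below 0.35 rad), for 0.1 s.
At the end, for the whole second after the job is handed in: The cover sits flat over the coaming (height within 2.5 mm, centre within 9 mm, square within 0.08 rad, level within 0.04 rad), its stud is turned to locked (more than 1.4 rad) and has sprung back into its notch (pushed between 0.8 and 6 mm), and all is at rest (z of cover in the frame of unit between 0.051 and 0.0565 m and horizontal distance between cover and unit below 0.009 m and angle between the x axis of cover and the x axis of unit, either way round below 0.08 rad and angle between cover's own z axis and vertical below 0.04 rad and value of joint stud above 1.4 rad and value of joint stud_push between 0.0008 and 0.006 m and linear speed of cover below 0.01 m/s); the robot touches nothing.
It fails at once if the cover and stud press on the dosing unit with more than 50 N (contact force between cover and unit above 50 N).
It fails at once if another thing on the counter is disturbed (moved more than 30 mm) (distance of any of mug, bowl, glass, shaker, tumbler, spatula, can from where it was at the start of the episode above 0.03 m).
It also fails if it takes over 69 s, if anything falls off the work surface, if the arm or the gripper's body presses on something with over 40 N, if the wrist force passes 120 N, or if a joint passes its speed limit or range.

## Working session

There is one attempt and no reset: what is moved stays moved. The work goes in short steps, Python scripts to look and compute and a tool call to move; the robot and the scene stay as the last step left them, time stands still between calls to the robot, and variables do not carry over. Pictures are saved under pics/ and viewed, about 8 in all and at most 12, crops included, and the job is handed in when it is done.

Besides the shell and the picture viewer there is one more tool, called after "Request:" by a JSON object that holds its "op" and its "data". send_rows: Moves the arm, as the interface text tells. Its arguments: {"type":"object","properties":{"motion":{"type":"array"},"hand":{"type":"number"},"squeeze":{"type":"number"}},"required":["motion"]}

```bash
mkdir -p pics; cat > h.py <<'E'
from station import *
import numpy as np, cv2
def cam(n):
    d=grab_frame(n); return d
def pts(d):
    h,w=d["range_z"].shape; f=h/2/np.tan(np.radians(d["vertical_fov"])/2)
    u,v=np.meshgrid(np.arange(w),np.arange(h)); z=d["range_z"]
    p=np.stack([(u-d["cx"])/f*z,-(v-d["cy"])/f*z,-z,np.ones_like(z)],-1)
    P=p@np.array(d["cam_to_world"]).T; P=P[...,:3]; P[z<=0]=np.nan
    return P
E
python3 - <<'E'
from h import *
for n in("scene","top"):
    d=cam(n); cv2.imwrite(f"pics/{n}0.png",d["frame"]); np.savez(f"{n}0.npz",P=pts(d),f=d["frame"])
    print({k:d[k] for k in d if k not in("frame","range_z")})
print(get_state())
E
```

```text
{'vertical_fov': 47.956433749088255, 'cx': 278.9563785774842, 'cy': 203.15566870956997, 'cam_to_world': array([[-0.88808107, -0.29247876,  0.35463811,  1.00778301],
       [ 0.45966415, -0.57268922,  0.67877532,  0.77012934],
       [ 0.00457006,  0.76582194,  0.64303645,  0.87620189],
       [ 0.        ,  0.        ,  0.        ,  1.        ]])}
{'vertical_fov': 46.962598078531535, 'cx': 270.2113570574796, 'cy': 221.67533638539444, 'cam_to_world': array([[ 0.00717885,  0.98826129, -0.15260436,  0.37089238],
       [-0.99995595,  0.00801753,  0.00488111, -0.03925499],
       [ 0.00604732,  0.15256259,  0.98827531,  1.35830485],
       [ 0.        ,  0.        ,  0.        ,  1.        ]])}
{'t': 0.1, 'q': array([ 1.52108274e+00,  3.59309358e-01,  1.11699538e-02, -2.90282943e-04,
       -1.22409369e+00, -2.88098390e-01]), 'qd': array([ 0.00070955, -0.00062743,  0.00086794,  0.00061001, -0.00043817,
       -0.00115478]), 'joint_efforts': array([-1.60851559e-03, -5.84160483e+01,  2.93749863e+01,  7.01547816e+00,
        1.01110016e-02, -5.69425492e-05]), 'eef_pos': array([0.22366101, 0.63669342, 0.40383177]), 'ee_rot': array([ 3.14013756e+00, -1.46609403e-04, -3.37910701e-01]), 'force': array([ 0.10970457, -0.13681283,  0.34903957]), 'moment': array([-0.04168824,  0.01575647, -0.01967006]), 'width': 0.08745133555406437}
```

View pics/top0.png

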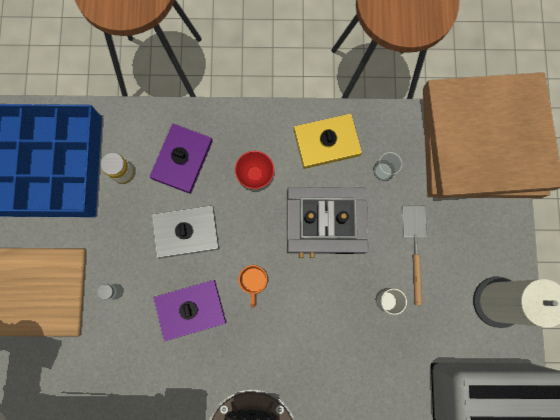

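View pics/scene0.png

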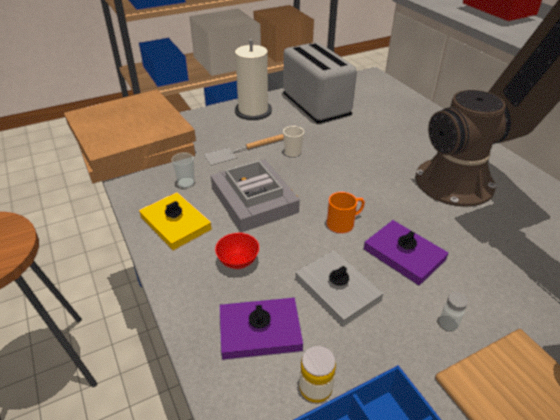

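The top view shows the steel cover at about (185,231) with its stud at (184,231), and the unit at about (328,220). The bowl and mug lie between them. The scene view agrees: cover (338,287), unit (255,190).

```bash
cat >> h.py <<'E'
def rect(Q):
    (c,s,a)=cv2.minAreaRect((Q[:,:2]*1000).astype(np.float32))
    if s[0]<s[1]: a+=90   # a = long-side direction (deg, world)
    return np.round(c,1),np.round(s,1),round((a+90)%180-90,2)
def sel(P,f,zlo,zhi,xy,r,fn=None,op=0):
    m=(P[...,2]>zlo)&(P[...,2]<zhi)&(np.hypot(P[...,0]-xy[0],P[...,1]-xy[1])<r)
    if fn is not None: m&=fn(f.astype(int))
    m=m.astype(np.uint8)
    if op: m=cv2.morphologyEx(m,cv2.MORPH_OPEN,np.ones((op,op)))
    return P[m>0]
E
python3 - <<'E'
from h import *
for n in("scene","top"):
    D=np.load(f"{n}0.npz"); P,f=D["P"],D["f"]
    if n=="top": c0=P[231,170,:2]; u0=P[220,328,:2]; u0=(P[220,292,:2]+P[220,364,:2])/2; c0=(P[231,155,:2]+P[231,215,:2])/2
    else: c0=cc;u0=uu
    cc,uu=c0,u0
    print(n,c0,u0)
    grey=lambda f:(np.ptp(f,axis=-1)<30)
    Q=sel(P,f,.018,.04,c0,.12,lambda f:grey(f)&(f.min(-1)>110)); print("plate",rect(Q),np.median(Q,0),len(Q))
    for lo,hi in((.045,.08),(.055,.08)):
        Q=sel(P,f,lo,hi,c0,.06); print("stud",lo,rect(Q),Q.mean(0),np.nanmax(Q[:,2]),len(Q))
    Q=sel(P,f,.04,.057,u0,.16); print("deck",rect(Q),np.median(Q,0),len(Q))
    Q=sel(P,f,.073,.09,u0,.12); print("coam",rect(Q),np.median(Q,0),len(Q))
    z=P[...,2]; m=(np.hypot(P[...,0]-c0[0],P[...,1]-c0[1])<.11)
    h,e=np.histogram(z[m],bins=np.arange(0,.09,.006)); print(h)
    m=(np.hypot(P[...,0]-u0[0],P[...,1]-u0[1])<.13)
    h,e=np.histogram(z[m],bins=np.arange(0,.1,.006)); print(h)
D=np.load("scene0.npz");S=np.load("top0.npz")
a=cv2.resize(S["f"][195:270,140:240],None,fx=4,fy=4,interpolation=2);b=cv2.resize(S["f"][175:265,275:375],None,fx=4,fy=4,interpolation=2)
o=np.zeros((360,800,3),np.uint8);o[:300,:400]=a;o[:,400:]=b;cv2.imwrite("pics/crop1.png",o)
E
```

```text
Traceback (most recent call last):
NameError: name 'cc' is not defined
```

```bash
cat > m.py <<'E'
from h import *
for n in("top","scene"):
    D=np.load(f"{n}0.npz"); P,f=D["P"],D["f"]
    if n=="top": u0=(P[220,292,:2]+P[220,364,:2])/2; c0=(P[231,158,:2]+P[231,212,:2])/2
    print(n,c0,u0)
    grey=lambda f:(np.ptp(f,axis=-1)<30)
    for lo,hi,c,r in ((.018,.04,c0,.12),(.045,.08,c0,.05),(.055,.08,c0,.05),(.035,.06,u0,.16),(.07,.09,u0,.12)):
        Q=sel(P,f,lo,hi,c,r)
        if len(Q): print(lo,rect(Q),np.median(Q,0).round(4),Q[:,2].max().round(4),len(Q))
    z=P[...,2]
    for c,r in((c0,.1),(u0,.13)):
        m=(np.hypot(P[...,0]-c[0],P[...,1]-c[1])<r); print(np.histogram(z[m],bins=np.arange(-.006,.1,.006))[0])
S=np.load("top0.npz")
a=cv2.resize(S["f"][195:270,140:240],None,fx=4,fy=4,interpolation=2);b=cv2.resize(S["f"][175:265,275:375],None,fx=4,fy=4,interpolation=2)
o=np.zeros((360,800,3),np.uint8);o[:300,:400]=a;o[:,400:]=b;cv2.imwrite("pics/crop1.png",o)
E
python3 m.py
```

```text
top [0.54804657 0.18991736] [ 0.57901413 -0.20461438]
0.018 (array([576.4, 196. ]), array([180. , 170.6]), 9.26) [0.5459 0.1887 0.0291] 0.04 2486
0.045 (array([547.8, 191.3]), array([45. , 46.3]), -50.57) [0.5467 0.1884 0.0508] 0.0791 222
0.055 (array([547.7, 190.9]), array([33. , 14.7]), 10.62) [0.5477 0.1901 0.071 ] 0.0791 76
0.035 (array([ 578.2, -202. ]), array([189.6, 220.2]), -90.0) [ 0.581  -0.1977  0.0494] 0.0599 3309
0.07 (array([ 581.3, -201.9]), array([149.3, 110.1]), 89.14) [ 0.5809 -0.2048  0.0774] 0.0867 608
[ 576  568   41   20  101 1414  927   10   64   93    8    7   37   26
    1    0    0]
[ 643  935  528   56   41   87   73  187  858 1941  217  105  376  212
  260   16    0]
scene [0.54804657 0.18991736] [ 0.57901413 -0.20461438]
0.018 (array([576.4, 195.9]), array([181.5, 172.4]), 8.9) [0.5585 0.2078 0.0274] 0.039 2869
0.045 (array([552.9, 193.6]), array([39.9, 45.2]), -44.85) [0.5543 0.1966 0.0508] 0.0748 272
0.055 (array([551.4, 191.4]), array([33.6, 15.6]), 9.63) [0.5516 0.1955 0.068 ] 0.0748 117
0.035 (array([ 584.3, -200.2]), array([224.2, 181.7]), 89.96) [ 0.6063 -0.1518  0.0482] 0.06 2097
0.07 (array([ 583.3, -200.9]), array([114.8, 155.8]), -89.28) [ 0.5852 -0.1897  0.0758] 0.0829 450
[ 824  320  143  121  166 2485  162    2  136   41   23   26   63   10
    0    0    0]
[531 246 140 106 117 134 164 166 715 888 179 255 427 279  86   0   0]
```

View pics/crop1.png

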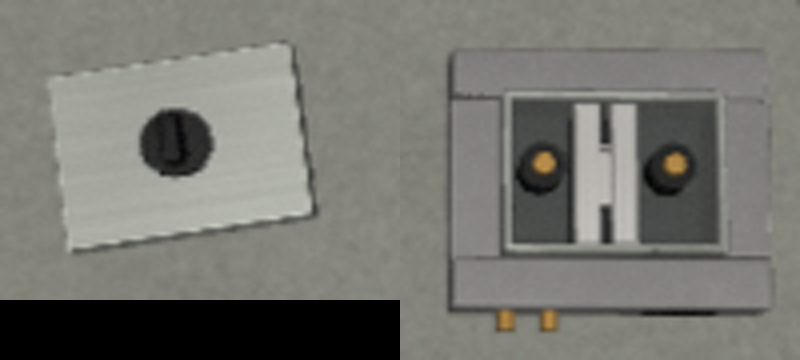

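The crop shows the plain wing along the cover's short side. The bridge slot lies slightly to the left (+y) of the coaming's middle. I'll refine the measurement by casting rays onto planes and compute the first move.

```bash
cat >> h.py <<'E'
def plane(d,uv,z):
    h=420; f=h/2/np.tan(np.radians(d["vertical_fov"])/2); uv=np.atleast_2d(uv).astype(float)
    r=np.c_[(uv[:,0]-d["cx"])/f,-(uv[:,1]-d["cy"])/f,-np.ones(len(uv))]
    T=np.array(d["cam_to_world"]); r=r@T[:3,:3].T; o=T[:3,3]
    return (o+r*((z-o[2])/r[:,2])[:,None])
def cmask(d,fn,seed):
    m=fn(d["frame"].astype(int)).astype(np.uint8)
    n,l,s,c=cv2.connectedComponentsWithStats(m); k=l[seed[1],seed[0]]
    v,u=np.nonzero(l==k); return np.c_[u,v],k
from scipy.spatial.transform import Rotation as Ro
def go(xyz,yawdeg):
    s=get_state(); R=Ro.from_euler("xyz",s["ee_rot"]).as_matrix()
    y=np.degrees(s["ee_rot"][2])
    print("t %.2f pos"%s["t"],s["eef_pos"].round(4),"yaw %.2f"%y,"w %.4f"%s["width"],"F",s["force"].round(1))
    print("offset cm",(R.T@(np.array(xyz)-s["eef_pos"])*100).round(2),"turn",round((y-yawdeg+180)%360-180,2))
E
python3 - <<'E'
from h import *
for n,cs,us,sd in(("top",(170,231),None,(185,228)),("scene",(320,290),None,(340,280))):
    d=cam(n); f=d["frame"].astype(int)
    print(n,f[cs[1],cs[0]])
    m,k=cmask(d,lambda f:(f.min(-1)>135)&(np.ptp(f,axis=-1)<25),cs)
    print("plate",k,len(m),rect(plane(d,m,.029)))
    P=pts(d); m=(f.max(-1)<70)&(P[...,2]>.056)&(np.hypot(P[...,0]-.549,P[...,1]-.191)<.05); v,u=np.nonzero(m)
    print("wing",len(u),rect(plane(d,np.c_[u,v],.068)))
d=cam("top")
g=d["frame"].astype(int).sum(-1)//3
for r in(203,225,229): print(r,g[r,298:360].tolist())
for c in(300,350): print(c,g[186:256,c].tolist())
E
python3 -c "
from h import *
go([.549,.191,.30],9.5)"
```

```text
top [156 164 163]
plate 96 2385 (array([548.4, 192.8]), array([121.2, 171.2]), -80.82)
wing 75 (array([548.1, 190.3]), array([34.8, 15.9]), 9.07)
scene [147 153 164]
plate 484 34209 (array([623.4,  46.3]), array([833.3, 872.3]), -14.48)
wing 113 (array([553. , 195.9]), array([40.2, 22.1]), 7.67)
203 [132, 117, 92, 133, 132, 70, 71, 71, 70, 69, 72, 69, 70, 72, 70, 71, 71, 72, 73, 70, 103, 160, 178, 178, 180, 177, 156, 70, 69, 102, 160, 176, 179, 176, 177, 158, 90, 70, 71, 70, 68, 69, 70, 72, 70, 69, 68, 71, 72, 70, 68, 70, 72, 67, 65, 76, 116, 149, 122, 128, 126, 126]
225 [133, 121, 81, 121, 137, 77, 75, 74, 73, 75, 74, 73, 72, 73, 73, 75, 74, 74, 63, 43, 94, 164, 183, 182, 186, 186, 183, 179, 179, 169, 151, 184, 181, 183, 185, 170, 116, 72, 73, 73, 71, 75, 73, 74, 73, 71, 73, 73, 72, 73, 73, 70, 68, 68, 67, 64, 89, 129, 135, 130, 131, 130]
229 [133, 122, 82, 123, 137, 75, 76, 77, 74, 74, 77, 76, 75, 77, 74, 77, 74, 76, 68, 40, 96, 168, 187, 185, 188, 188, 166, 89, 41, 75, 145, 184, 184, 182, 186, 171, 115, 75, 74, 73, 75, 75, 73, 74, 76, 74, 74, 72, 73, 72, 72, 70, 68, 68, 70, 66, 84, 128, 139, 129, 129, 131]
300 [123, 112, 124, 126, 124, 128, 128, 130, 129, 131, 132, 125, 119, 94, 90, 89, 92, 92, 89, 90, 91, 100, 102, 98, 97, 97, 96, 99, 98, 97, 96, 97, 97, 97, 96, 82, 81, 81, 81, 81, 78, 81, 81, 82, 79, 83, 81, 81, 79, 81, 81, 72, 71, 93, 128, 132, 131, 132, 132, 131, 132, 135, 135, 135, 137, 114, 92, 108, 113, 109]
350 [128, 120, 124, 123, 124, 126, 127, 128, 130, 129, 130, 112, 134, 124, 79, 71, 72, 72, 67, 67, 70, 67, 66, 68, 68, 64, 68, 68, 67, 69, 66, 68, 69, 67, 68, 69, 66, 69, 65, 68, 67, 71, 70, 68, 70, 72, 69, 69, 71, 69, 123, 120, 76, 69, 119, 129, 130, 127, 129, 133, 133, 133, 132, 133, 133, 124, 66, 23, 118, 130]
t 0.25 pos [0.2237 0.6368 0.4042] yaw -19.36 w 0.0878 F [0.4 0.1 0. ]
offset cm [45.47 31.26 10.45] turn -28.86
```

Request:
{"op": "send_rows", "data": {"motion": [{"offset": [45.5, 31.2, 10], "turn": -28.5}, {"offset": [45.5, 31.2, 10], "turn": -28.5}, {"offset": [45.5, 31.2, 10], "turn": -28.5}, {"offset": [45.5, 31.2, 10], "turn": -28.5}, {"offset": [45.5, 31.2, 10], "turn": -28.5}, {"offset": [45.5, 31.2, 10], "turn": -28.5}, {"offset": [45.5, 31.2, 10], "turn": -28.5}, {"offset": [45.5, 31.2, 10], "turn": -28.5}], "hand": 0}}

```text
t: 1.05
eef_pos: [0.457, 0.3175, 0.3333]
ee_rot: [-3.141, -0.0, 0.16]
force: [0.7, 0.9, -1.4]
width: 0.0437
```

```bash
python3 -c "
from h import *
go([.549,.1913,.245],9.2)"
```

```text
t 1.05 pos [0.457  0.3175 0.3333] yaw 9.17 w 0.0437 F [ 0.7  0.9 -1.4]
offset cm [ 7.07 13.93  8.83] turn -0.03
```

Request:
{"op": "send_rows", "data": {"motion": [{"offset": [7.1, 13.9, 4], "turn": 0}, {"offset": [7.1, 13.9, 6], "turn": 0}, {"offset": [7.1, 13.9, 6], "turn": 0}, {"offset": [7.1, 13.9, 6], "turn": 0}, {"offset": [7.1, 13.9, 6], "turn": 0}, {"offset": [7.1, 13.9, 6], "turn": 0}]}}

```text
t: 1.65
eef_pos: [0.5485, 0.1934, 0.2734]
ee_rot: [3.142, -0.0, 0.159]
force: [0.1, 0.4, 0.6]
width: 0.0438
```

```bash
python3 -c "
from h import *
go([.549,.1913,.229],9.2)
for n in('top','scene'):
    d=cam(n); cv2.imwrite(f'pics/a_{n}.png',d['frame'])
d=cv2.imread('pics/a_scene.png')[210:350,270:420]; cv2.imwrite('pics/a.png',cv2.resize(d,None,fx=4,fy=4,interpolation=2))"
```

```text
t 1.65 pos [0.5485 0.1934 0.2734] yaw 9.10 w 0.0438 F [0.1 0.4 0.6]
offset cm [0.01 0.21 4.44] turn -0.1
```

View pics/a.png

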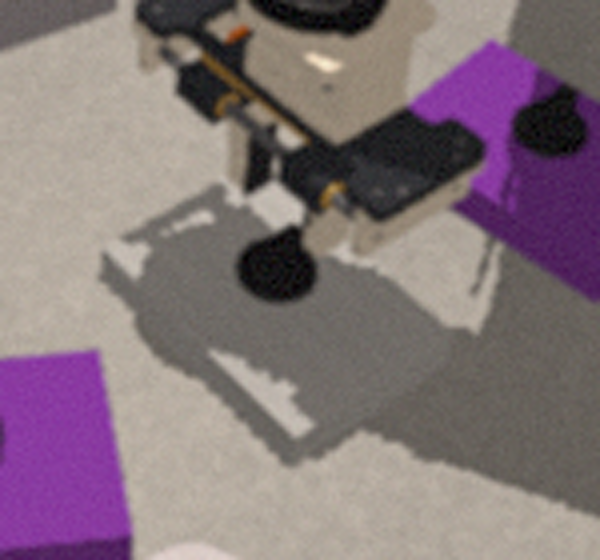

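The fingers straddle the wing, with tips about 2 cm above it. Next I go down until they're near the collar.

Request:
{"op": "send_rows", "data": {"motion": [{"offset": [0, 0.1, 2], "turn": 0}, {"offset": [0, 0.1, 4], "turn": 0}, {"offset": [0, 0.1, 4.2], "turn": 0}, {"offset": [0, 0.1, 4.4], "turn": 0}, {"offset": [0, 0.1, 4.4], "turn": 0}, {"offset": [0, 0.1, 4.4], "turn": 0}]}}

```text
t: 2.35
eef_pos: [0.5488, 0.1928, 0.2304]
ee_rot: [-3.141, -0.002, 0.16]
force: [0.3, 0.9, -0.1]
width: 0.0436
```

```bash
python3 -c "
from h import *
go([.549,.1913,.229],9.2)"
```

```text
t 2.35 pos [0.5488 0.1928 0.2304] yaw 9.18 w 0.0436 F [ 0.3  0.9 -0.1]
offset cm [-0.    0.16  0.14] turn -0.02
```

Request:
{"op": "send_rows", "data": {"motion": [{"offset": [0, 0, 0.2], "turn": 0}, {"offset": [0, 0, 0.3], "turn": 0}, {"offset": [0, 0, 0.4], "turn": 0}, {"offset": [0, 0, 0.4], "turn": 0}]}}

```text
t: 2.75
eef_pos: [0.5487, 0.1923, 0.2256]
ee_rot: [-3.141, -0.0, 0.16]
force: [-1.4, 0.5, 4.2]
width: 0.0436
```

Request:
{"op": "send_rows", "data": {"motion": [{"offset": [0, 0, 0], "turn": 0}, {"offset": [0, 0, 0], "turn": 0}, {"offset": [0, 0, 0], "turn": 0}, {"offset": [0, 0, 0], "turn": 0}, {"offset": [0, 0, 0], "turn": 0}], "hand": -1, "squeeze": 40}}

```text
t: 3.25
eef_pos: [0.5487, 0.1923, 0.2254]
ee_rot: [3.142, -0.0, 0.16]
force: [1.0, -1.7, 4.5]
width: 0.0135
```

Request:
{"op": "send_rows", "data": {"motion": [{"offset": [0, 0, -1], "turn": 0}, {"offset": [0, 0, -3], "turn": 0}, {"offset": [0, 0, -6], "turn": 0}, {"offset": [0, 0, -10], "turn": 0}, {"offset": [0, 0, -15], "turn": 0}, {"offset": [0, 0, -15], "turn": 0}]}}

```text
t: 3.85
eef_pos: [0.5498, 0.1929, 0.3825]
ee_rot: [-3.138, -0.01, 0.161]
force: [0.8, 1.5, -3.7]
width: 0.0136
```

```bash
python3 -c "
from h import *
go([.581,-.202,.375],-0.9)
for n in('top','scene'):
    d=cam(n); cv2.imwrite(f'pics/b_{n}.png',d['frame'])"
```

```text
t 3.85 pos [0.5498 0.1929 0.3825] yaw 9.20 w 0.0136 F [ 0.8  1.5 -3.7]
offset cm [-3.24 39.48  0.58] turn 10.1
```

View pics/b_scene.png

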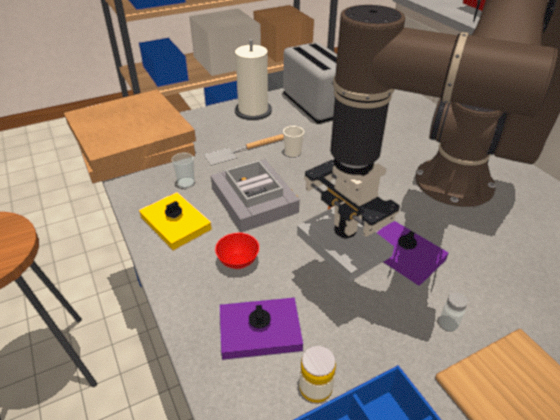

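The cover hangs level from the stud at about (345,230). I'm moving it over the unit.

Request:
{"op": "send_rows", "data": {"motion": [{"offset": [-0.4, 5, 0], "turn": 1.3}, {"offset": [-0.8, 10, 0], "turn": 2.6}, {"offset": [-1.2, 15, 0], "turn": 3.9}, {"offset": [-1.6, 20, 0], "turn": 5.2}, {"offset": [-2, 25, 0], "turn": 6.5}, {"offset": [-2.4, 30, 0.5], "turn": 7.8}, {"offset": [-2.8, 35, 1], "turn": 9}, {"offset": [-3.2, 39, 1.5], "turn": 10}]}}

```text
t: 4.75
eef_pos: [0.5779, -0.2, 0.3576]
ee_rot: [-3.141, 0.005, -0.017]
force: [1.3, 0.5, -4.7]
width: 0.014
```

```bash
python3 -c "
from h import *
go([.581,-.1965,.335],-0.9)"
```

```text
t 4.75 pos [ 0.5779 -0.2     0.3576] yaw -0.96 w 0.0140 F [ 1.3  0.5 -4.7]
offset cm [ 0.32 -0.36  2.25] turn -0.06
```

Request:
{"op": "send_rows", "data": {"motion": [{"offset": [0.3, -0.3, 1], "turn": 0}, {"offset": [0.3, -0.3, 2], "turn": 0}, {"offset": [0.3, -0.3, 2], "turn": 0}, {"offset": [0.3, -0.3, 2], "turn": 0}]}}

```text
t: 5.15
eef_pos: [0.5818, -0.1939, 0.3394]
ee_rot: [-3.141, 0.002, -0.013]
force: [-0.1, 0.3, -3.8]
width: 0.0136
```

```bash
python3 -c "
from h import *
go([.581,-.1965,.335],-0.9)
o=np.zeros((420,800,3),np.uint8)
for i,n in enumerate(('top','scene')):
    d=cam(n); np.savez(f'c_{n}.npz',P=pts(d),f=d['frame']); 
    c=d['frame'][165:270,275:375] if n=='top' else d['frame'][125:230,200:300]
    o[:,i*400:i*400+400]=cv2.resize(c,None,fx=4,fy=4,interpolation=2)
    P=pts(d); 
    for lo,hi in((.115,.15),(.13,.145)):
        Q=sel(P,d['frame'],lo,hi,(.581,-.2),.12); print(n,lo,rect(Q),np.median(Q,0),len(Q))
cv2.imwrite('pics/c.png',o)"
```

```text
t 5.15 pos [ 0.5818 -0.1939  0.3394] yaw -0.77 w 0.0136 F [-0.1  0.3 -3.8]
offset cm [-0.07  0.26  0.44] turn 0.13
top 0.115 (array([ 559.3, -193.3]), array([170. ,  79.9]), 89.57) [ 0.5403705  -0.19429072  0.14146564] 1194
top 0.13 (array([ 559.8, -193.4]), array([169.3,  79.9]), 89.21) [ 0.541044   -0.19484584  0.14133731] 1065
scene 0.115 (array([ 584. , -193.5]), array([176.7, 124.4]), 88.94) [ 0.60115555 -0.1573443   0.14040648] 1793
scene 0.13 (array([ 584. , -193.1]), array([174.9, 123.9]), 89.22) [ 0.59974266 -0.16516616  0.14081275] 1482
```

View pics/c.png

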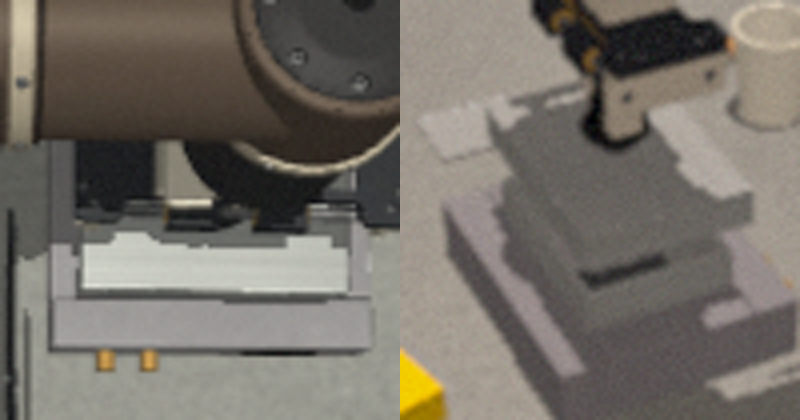

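```bash
python3 -c "
from h import *
D=np.load('top0.npz'); f=D['f'].astype(float).mean(-1); d=cam('top')
def edge(line,o,thr):  # subpixel first crossing
    i=np.nonzero((line[:-1]-thr)*(line[1:]-thr)<=0)[0]; return [o+k+(line[k]-thr)/(line[k]-line[k+1]+1e-9) for k in i]
def fitedge(rows,c0,c1,thr,z,which):
    uv=[]
    for r in rows:
        e=edge(f[r-0:r+1].mean(0)[c0:c1],c0,thr)
        if e: uv.append((e[which],r))
    p=plane(d,uv,z); k=np.polyfit(p[:,0],p[:,1],1); print(len(uv),'y@.581 %.4f yaw %.2f'%(np.polyval(k,.581),np.degrees(np.arctan(k[0]))),'res',np.std(p[:,1]-np.polyval(k,p[:,0])).round(4))
R=range(202,234)
fitedge(R,312,323,120,.0705,0);fitedge(R,329,340,120,.0705,-1)
fitedge(list(range(202,210)),322,327,120,.0705,-1);fitedge(list(range(202,210)),325,331,120,.0705,0)
print('coam');fitedge(R,300,309,105,.079,-1);fitedge(R,349,358,95,.079,0)
go([.582,-.1967,.335],0)
"
```

```text
32 y@.581 -0.1746 yaw 0.11 res 0.004
32 y@.581 -0.2173 yaw 0.14 res 0.0002
8 y@.581 -0.1918 yaw -0.73 res 0.0
8 y@.581 -0.2021 yaw 2.60 res 0.0001
coam
32 y@.581 -0.1321 yaw -0.11 res 0.0001
32 y@.581 -0.2702 yaw 0.29 res 0.0001
t 5.30 pos [ 0.5822 -0.194   0.3409] yaw -0.76 w 0.0135 F [ 0.  -0.6 -3.6]
offset cm [-0.02  0.28  0.59] turn -0.76
```

Request:
{"op": "send_rows", "data": {"motion": [{"offset": [0, 0.3, 1], "turn": -0.8}, {"offset": [0, 0.3, 2], "turn": -0.8}, {"offset": [0, 0.3, 3], "turn": -0.8}, {"offset": [0, 0.3, 3], "turn": -0.8}, {"offset": [0, 0.3, 3], "turn": -0.8}]}}

```text
t: 5.8
eef_pos: [0.5819, -0.1979, 0.3098]
ee_rot: [3.141, 0.001, -0.001]
force: [-0.1, 0.3, -2.2]
width: 0.0137
```

```bash
python3 -c "
from h import *
go([.582,-.1967,.300],0.1);print(get_state()['moment'])"
```

```text
t 5.80 pos [ 0.5819 -0.1979  0.3098] yaw -0.06 w 0.0137 F [-0.1  0.3 -2.2]
offset cm [ 0.01 -0.12  0.98] turn -0.16
[-0.01744686 -0.05591048  0.04833273]
```

Request:
{"op": "send_rows", "data": {"motion": [{"offset": [0, -0.1, 0.3], "turn": -0.1}, {"offset": [0, -0.1, 0.5], "turn": -0.1}, {"offset": [0, -0.1, 0.7], "turn": -0.1}, {"offset": [0, -0.1, 0.7], "turn": -0.1}]}}

```text
t: 6.2
eef_pos: [0.5819, -0.1968, 0.3031]
ee_rot: [-3.142, 0.0, 0.001]
force: [0.6, 0.3, -4.1]
width: 0.0137
```

```bash
python3 -c "
from h import *
go([.582,-.1967,.290],0.1);print(get_state()['moment'])"
```

```text
t 6.20 pos [ 0.5819 -0.1968  0.3031] yaw 0.04 w 0.0137 F [ 0.6  0.3 -4.1]
offset cm [ 0.01 -0.01  1.31] turn -0.06
[-0.01740238  0.02554387 -0.01879666]
```

No contact so far, and the skirt is already about 2 mm below the rim. I keep lowering.

Request:
{"op": "send_rows", "data": {"motion": [{"offset": [0, 0, 0.3], "turn": 0}, {"offset": [0, 0, 0.6], "turn": 0}, {"offset": [0, 0, 0.9], "turn": 0}, {"offset": [0, 0, 1.2], "turn": 0}, {"offset": [0, 0, 1.2], "turn": 0}]}}

```text
t: 6.7
eef_pos: [0.5818, -0.1968, 0.2907]
ee_rot: [-3.141, 0.001, 0.001]
force: [-0.7, -0.1, -4.2]
width: 0.0136
```

Request:
{"op": "send_rows", "data": {"motion": [{"offset": [0, 0, 0.2], "turn": 0}, {"offset": [0, 0, 0.4], "turn": 0}, {"offset": [0, 0, 0.4], "turn": 0}]}}

```text
t: 7.0
eef_pos: [0.5818, -0.1969, 0.287]
ee_rot: [-3.142, 0.0, 0.001]
force: [0.8, 0.5, -3.0]
width: 0.0138
```

Request:
{"op": "send_rows", "data": {"motion": [{"offset": [0, 0, 0.2], "turn": 0}, {"offset": [0, 0, 0.4], "turn": 0}, {"offset": [0, 0, 0.4], "turn": 0}]}}

```text
t: 7.3
eef_pos: [0.5818, -0.1968, 0.2829]
ee_rot: [-3.141, 0.001, 0.001]
force: [0.4, 0.5, -3.4]
width: 0.0139
```

Request:
{"op": "send_rows", "data": {"motion": [{"offset": [0, 0, 0.15], "turn": 0}, {"offset": [0, 0, 0.3], "turn": 0}, {"offset": [0, 0, 0.3], "turn": 0}]}}

```text
t: 7.6
eef_pos: [0.582, -0.1968, 0.2805]
ee_rot: [3.141, -0.0, 0.001]
force: [-0.6, -0.0, -3.4]
width: 0.0136
```

Request:
{"op": "send_rows", "data": {"motion": [{"offset": [0, 0, 0.1], "turn": 0}, {"offset": [0, 0, 0.2], "turn": 0}, {"offset": [0, 0, 0.2], "turn": 0}, {"offset": [0, 0, 0.2], "turn": 0}]}}

```text
t: 8.0
eef_pos: [0.582, -0.1969, 0.2788]
ee_rot: [3.141, -0.001, 0.001]
force: [-2.6, -0.2, 4.9]
width: 0.0142
```

```bash
python3 -c "
from h import *
go([.582,-.1967,.278],0.1);print(get_state()['moment'])
for n in ('top','scene'):
    d=cam(n);P=pts(d)
    Q=sel(P,d['frame'],.074,.1,(.581,-.2),.12); print(n,rect(Q),np.median(Q,0),len(Q))
    Q=Q[abs(Q[:,2]-.083)<.006]; A=np.c_[Q[:,:2]-[.581,-.2],np.ones(len(Q))]; print(np.linalg.lstsq(A,Q[:,2],rcond=None)[0])
"
```

```text
t 8.00 pos [ 0.582  -0.1969  0.2788] yaw 0.06 w 0.0142 F [-2.6 -0.2  4.9]
offset cm [-0.   -0.02  0.08] turn -0.04
[0.48513429 0.85308817 0.03001766]
top (array([ 556.2, -196.9]), array([ 72.8, 169.9]), -89.17) [ 0.54119043 -0.19929944  0.08265233] 980
[-0.01367054  0.00399176  0.08215142]
scene (array([ 584. , -197.2]), array([177.4, 124.5]), 89.89) [ 0.59989092 -0.17198652  0.08120041] 1399
[-0.0014604  -0.00092056  0.08121026]
```

The cover is seated: plate at about 0.082 m, level, 4.9 N. Pushing the stud in now.

Request:
{"op": "send_rows", "data": {"motion": [{"offset": [0, 0, 0.15], "turn": 0}, {"offset": [0, 0, 0.3], "turn": 0}, {"offset": [0, 0, 0.45], "turn": 0}, {"offset": [0, 0, 0.6], "turn": 0}, {"offset": [0, 0, 0.6], "turn": 0}]}}

```text
t: 8.6
eef_pos: [0.5821, -0.1969, 0.2729]
ee_rot: [3.141, -0.001, 0.001]
force: [-3.7, 2.0, 8.4]
width: 0.0136
```

Request:
{"op": "send_rows", "data": {"motion": [{"offset": [0, 0, 0.1], "turn": 0}, {"offset": [0, 0, 0.1], "turn": 0}]}}

```text
t: 8.8
eef_pos: [0.5821, -0.1969, 0.272]
ee_rot: [3.141, -0.001, 0.001]
force: [-3.9, 2.3, 8.8]
width: 0.0141
```

Request:
{"op": "send_rows", "data": {"motion": [{"offset": [0, 0, 0.1], "turn": 0}, {"offset": [0, 0, 0.1], "turn": 0}]}}

```text
t: 9.0
eef_pos: [0.582, -0.1969, 0.2711]
ee_rot: [3.141, -0.001, 0.001]
force: [-4.3, 3.7, 9.2]
width: 0.0138
```

Request:
{"op": "send_rows", "data": {"motion": [{"offset": [0, 0, 0.1], "turn": 0}, {"offset": [0, 0, 0.1], "turn": 0}]}}

```text
t: 9.2
eef_pos: [0.582, -0.1968, 0.2702]
ee_rot: [3.141, -0.001, 0.001]
force: [-3.6, 2.7, 10.7]
width: 0.0132
```

Request:
{"op": "send_rows", "data": {"motion": [{"offset": [0, 0, 0.07], "turn": 0}, {"offset": [0, 0, 0.07], "turn": 0}]}}

```text
t: 9.4
eef_pos: [0.582, -0.1969, 0.2697]
ee_rot: [3.141, -0.001, 0.001]
force: [-4.9, 3.4, 12.8]
width: 0.0139
```

Request:
{"op": "send_rows", "data": {"motion": [{"offset": [0, 0, 0.05], "turn": 0}, {"offset": [0, 0, 0.05], "turn": 0}]}}

```text
t: 9.6
eef_pos: [0.582, -0.1969, 0.2697]
ee_rot: [3.141, -0.001, 0.001]
force: [-5.1, 3.8, 15.1]
width: 0.0144
```

The hard stop is reached: no more travel, and the force is rising. Now I turn clockwise.

Request:
{"op": "send_rows", "data": {"motion": [{"offset": [0, 0, 0], "turn": 5}, {"offset": [0, 0, 0], "turn": 10}, {"offset": [0, 0, 0], "turn": 15}, {"offset": [0, 0, 0], "turn": 20}, {"offset": [0, 0, 0], "turn": 25}, {"offset": [0, 0, 0], "turn": 25}]}}

```text
t: 10.2
eef_pos: [0.5819, -0.1971, 0.2697]
ee_rot: [3.141, -0.001, -0.438]
force: [-6.7, 0.0, 15.1]
width: 0.014
```

```bash
python3 -c "
from h import *
s=get_state();print(s['moment'],s['force'])
d=cam('scene');P=pts(d);Q=sel(P,d['frame'],.074,.09,(.581,-.2),.12); print(rect(Q),np.median(Q,0),len(Q))"
```

```text
[ 0.61045813  2.28418472 -0.09603649] [-6.7315947   0.04321299 15.10547309]
(array([ 584.4, -196.3]), array([123.6, 176.1]), -89.79) [ 0.60316769 -0.16200095  0.08119573] 1214
```

Request:
{"op": "send_rows", "data": {"motion": [{"offset": [0, 0, 0], "turn": 5}, {"offset": [0, 0, 0], "turn": 10}, {"offset": [0, 0, 0], "turn": 15}, {"offset": [0, 0, 0], "turn": 20}, {"offset": [0, 0, 0], "turn": 25}, {"offset": [0, 0, 0], "turn": 30}, {"offset": [0, 0, 0], "turn": 35}, {"offset": [0, 0, 0], "turn": 35}]}}

```text
t: 11.05
eef_pos: [0.5817, -0.1975, 0.2697]
ee_rot: [3.141, -0.001, -1.049]
force: [-7.1, 0.1, 15.1]
width: 0.0138
```

```bash
python3 -c "
from h import *
s=get_state();print(s['moment'],s['force'],s['q'])"
```

```text
[-0.03298681  2.6247069  -0.08031786] [-7.11513312  0.10567558 15.14383055] [-0.00932144  0.37580493 -0.29732769  0.00167712 -0.89755849  0.53004656]
```

Request:
{"op": "send_rows", "data": {"motion": [{"offset": [0, 0, 0], "turn": 5}, {"offset": [0, 0, 0], "turn": 10}, {"offset": [0, 0, 0], "turn": 15}, {"offset": [0, 0, 0], "turn": 20}, {"offset": [0, 0, 0], "turn": 25}, {"offset": [0, 0, 0], "turn": 30}, {"offset": [0, 0, 0], "turn": 30}]}}

```text
t: 11.75
eef_pos: [0.5815, -0.1976, 0.2697]
ee_rot: [3.141, -0.001, -1.573]
force: [-7.9, -0.3, 14.4]
width: 0.0134
```

```bash
python3 -c "
from h import *
s=get_state();print(s['moment'],s['force'],s['ee_rot'])"
```

```text
[-0.10368788  2.85345797 -0.08782988] [-7.91822704 -0.26316233 14.37083047] [ 3.14114957e+00 -1.34770643e-03 -1.57270681e+00]
```

Request:
{"op": "send_rows", "data": {"motion": [{"offset": [0, 0, 0], "turn": 1}, {"offset": [0, 0, 0], "turn": 1}, {"offset": [0, 0, -0.15], "turn": 1}, {"offset": [0, 0, -0.3], "turn": 1}, {"offset": [0, 0, -0.3], "turn": 1}]}}

```text
t: 12.25
eef_pos: [0.5815, -0.1976, 0.272]
ee_rot: [3.141, -0.001, -1.587]
force: [-5.2, -2.7, 9.4]
width: 0.0135
```

```bash
python3 -c "
from h import *
s=get_state();print(s['moment'],s['force'],s['ee_rot'])"
```

```text
[-0.65091211  1.99193567 -0.00623656] [-5.22360396 -2.67730726  9.41602671] [ 3.14091455e+00 -1.12605858e-03 -1.58739161e+00]
```

Request:
{"op": "send_rows", "data": {"motion": [{"offset": [0, 0, -0.1], "turn": 0}, {"offset": [0, 0, -0.2], "turn": 0}, {"offset": [0, 0, -0.25], "turn": 0}, {"offset": [0, 0, -0.25], "turn": 0}]}}

```text
t: 12.65
eef_pos: [0.5815, -0.1976, 0.2742]
ee_rot: [3.141, -0.001, -1.587]
force: [-5.0, -1.9, 8.2]
width: 0.0137
```

Request:
{"op": "send_rows", "data": {"motion": [{"offset": [0, 0, 0], "turn": 0}, {"offset": [0, 0, 0], "turn": 0}, {"offset": [0, 0, 0], "turn": 0}, {"offset": [0, 0, 0], "turn": 0}], "hand": 0, "squeeze": 5}}

```text
t: 13.05
eef_pos: [0.5845, -0.1972, 0.2757]
ee_rot: [-3.134, -0.001, -1.586]
force: [6.0, 0.2, 7.7]
width: 0.0401
```

```bash
python3 -c "
from h import *
s=get_state();print(s['moment'],s['force'],s['ee_rot'],s['eef_pos'])"
```

```text
[-0.05103928 -1.73157785 -0.04503053] [6.02779926 0.16587274 7.69620961] [-3.13387559e+00 -1.39361853e-03 -1.58626844e+00] [ 0.58450985 -0.19715592  0.27569294]
```

Request:
{"op": "send_rows", "data": {"motion": [{"offset": [0, 0, -0.3], "turn": 0}, {"offset": [0, 0, -0.6], "turn": 0}, {"offset": [0, 0, -0.6], "turn": 0}]}}

```text
t: 13.35
eef_pos: [0.5818, -0.1969, 0.2796]
ee_rot: [3.141, 0.0, -1.588]
force: [-0.5, 0.1, -0.9]
width: 0.0436
```

```bash
python3 -c "
from h import *
s=get_state();print(s['moment'],s['force'],s['ee_rot'],s['eef_pos'],s['width'])"
```

```text
[ 0.09988979 -0.11822381 -0.03123655] [-0.47136192  0.07152327 -0.87765871] [ 3.14131551e+00  6.91025227e-05 -1.58755738e+00] [ 0.58183812 -0.19687693  0.27956247] 0.04359302555199718
```

Request:
{"op": "send_rows", "data": {"motion": [{"offset": [0, 0, -3], "turn": 0}, {"offset": [0, 0, -7], "turn": 0}, {"offset": [0, 0, -12], "turn": 0}, {"offset": [-4, 0, -14], "turn": 0}, {"offset": [-9, 0, -14], "turn": 0}, {"offset": [-14, 0, -14], "turn": 0}, {"offset": [-19, 0, -14], "turn": 0}, {"offset": [-24, 0, -14], "turn": 0}]}}

```text
t: 14.15
eef_pos: [0.5853, 0.0449, 0.4193]
ee_rot: [3.141, -0.0, -1.588]
force: [1.5, 0.2, -0.4]
width: 0.0439
```

```bash
python3 -c "
from h import *
o=np.zeros((420,800,3),np.uint8)
for i,n in enumerate(('top','scene')):
    d=cam(n); P=pts(d); f=d['frame']
    c=f[165:270,275:375] if n=='top' else f[125:230,200:300]
    o[:,i*400:i*400+400]=cv2.resize(c,None,fx=4,fy=4,interpolation=2)
    Q=sel(P,f,.074,.09,(.581,-.2),.12); print(n,'plate',rect(Q),np.median(Q,0).round(4))
    Q=sel(P,f,.095,.105,(.581,-.2),.04); print('collar',np.median(Q,0).round(4))
    Q=sel(P,f,.108,.13,(.581,-.2),.04); print('wing',rect(Q),np.median(Q,0).round(4),np.percentile(Q[:,2],[50,75,95]).round(4))
cv2.imwrite('pics/d.png',o); print(get_state()['eef_pos'])"
```

```text
top plate (array([ 582. , -197.1]), array([122.8, 170.4]), -89.9) [ 0.5799 -0.1968  0.0828]
collar [ 0.574  -0.1949  0.0975]
wing (array([ 582. , -196.8]), array([34. , 14.5]), 89.8) [ 0.581  -0.1956  0.1207] [0.1207 0.1219 0.1244]
scene plate (array([ 584.7, -195.8]), array([123.1, 175.2]), -89.71) [ 0.5994 -0.1714  0.0811]
collar [ 0.5906 -0.1895  0.0973]
wing (array([ 584.9, -195.2]), array([14.2, 36.5]), -88.14) [ 0.5867 -0.1915  0.1187] [0.1187 0.12   0.1222]
[0.58579166 0.04794055 0.41907424]
```

View pics/d.png

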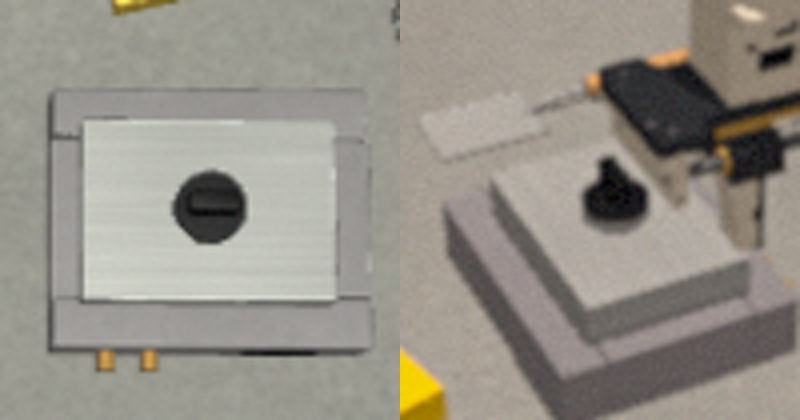

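The cover sits flat, and the wing is now across, in line with the long side at (210,203). One check of how deep the stud sits, using the same method before and after.

```bash
python3 -c "
from h import *
def depth(P,c,base):
    r=np.hypot(P[...,0]-c[0],P[...,1]-c[1]); z=P[...,2]-base
    col=z[(r>.013)&(r<.021)&(z>.034)]; pl=z[(r>.03)&(r<.055)&(abs(z-.029)<.008)]; w=z[(r<.012)&(z>.054)]
    return np.median(col).round(4),np.median(pl).round(4),np.percentile(w,[50,80]).round(4)
for n,c0,c1 in(('top',(.548,.191),(.582,-.197)),('scene',(.5515,.193),(.5848,-.1955))):
    d=cam(n);print(n,depth(np.load(n+'0.npz')['P'],c0,0),depth(pts(d),c1,.054))
    print(n,np.abs(0).item() if 0 else '')
s=get_state();print(s['qd'].round(3),s['t'])"
```

```text
top (np.float64(0.0494), np.float64(0.0293), array([0.0711, 0.0734])) (np.float64(0.0439), np.float64(0.0288), array([0.0665, 0.0683]))
top 
scene (np.float64(0.0476), np.float64(0.0277), array([0.0685, 0.0714])) (np.float64(0.0436), np.float64(0.0273), array([0.0647, 0.0665]))
scene 
[-0.042 -0.003 -0.002  0.002 -0.001  0.008] 14.35
```

```bash
python3 -c "
from h import *
print(job_done())"
```

```text
the job is handed in; nothing more can be done
None
```

I set the steel cover over the coaming, pushed the stud in to its stop, turned it 90° clockwise, let it spring back and backed the arm away. I handed the job in at about 14.4 s; `job_done()` gives no verdict.

- **Seating:** I offset the cover about 4.5 mm along y so the cam met its slot, which I located in the camera images. It went straight in, and the cover stopped only at its seated height, never too high on the bridge. Afterwards its plate read about 82 mm, against 83 mm expected, and lay square with the unit to about 0.3°.
- **Forces:** The tool force read at most about 15 N vertically, on the stop. It was about 8 N sideways during the turn.
- **Lock:** The wing lies 90° from where it started, along the cover's long side. The stud sits about 4 mm in; the readings, after allowing for plate height, ranged from 3.6 to 5.0 mm, all inside the 0.8 to 6 mm notch range.
- **Disagreements:** The two cameras differed by 2 to 3 mm in absolute position, but agreed on the cover's place relative to the unit to about a millimetre. When I opened the fingers, the tool briefly shifted 3 mm sideways with about 6 N. It was free after I raised it, and the cover had not visibly moved.
- **Other objects:** I never went near the mug, bowl and the rest, but I did not measure their positions again.

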